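# Take the locking plate off the barbed hook and stand it in its block

### The job

Take the steel locking plate with the orange grip off the barbed, spring-loaded hook: raise it, tilt it and back it over the barb without forcing (the sprung hook arm must not be moved more than 3 mm from its rest, in or out, up or down), then stand the plate upright in the slot of the block, fully home, and let go. Leave the other things on the desk where they are.

Things in the scene. Friction and masses are not known exactly. Their poses are not given: they have to be found in the camera images.
- hook_stand: Fixed stand of the hook: grey square foot 85 x 85 x 12 mm, steel post 16 mm thick, on top a blue sleeve 30 (x) x 24 (y) x 28 mm centred 170 mm above the desk; above z = 184 mm there is only the hook's tip. Origin: on the desk under the post; z up. The hook arm leaves the sleeve along the stand's +x, which points away and to the left (35 to 75 degrees left of ahead).
- hook_root (a point): On the post axis at the resting height of the hook arm's centreline, 170 mm above the desk. The arm is a level round steel bar 7 mm thick along the stand's +x. It ends in a corner 60 to 110 mm from this point: how far it is set out differs at every start and is not measured, so feel for it (slide the plate out until it bears on the upturned end) or look.
- hook_mid (a point): Point 85 mm out from hook_root: the corner's middle setting only; the true corner is up to 25 mm nearer or farther. At the corner the bar turns up and outward, 60 degrees above level, for 26 mm (its end is 13 mm farther out and 22.5 mm higher, centreline). From that end a barb 6 mm thick points back: 10 mm toward the post and 5 mm down.
- hook_arm (a joint): How far (m) the hook arm has been moved along its own length against its spring: 0 at rest, plus when pulled out from the post, minus when pushed in. Stiff spring, about 3.5 N per mm. More than 0.003 either way is forcing it; the stops are at 0.020 either way.
- hook_lift (a joint): How far (m) the hook arm has been moved straight up (plus) or down (minus) against a second spring of about 3.5 N per mm; -0.0005 or so with the plate's weight on it. More than 0.003 either way is forcing it.
- lock_plate: Loose flat steel plate, 0.15 to 0.3 kg, 152 mm tall, hanging upright on the level arm. Origin: middle of its bottom edge; z up along it; x its thin direction, outward along the arm at the start; y its width. Body 44 mm wide, 5 mm thick up to 60 mm (lowest 6 mm: 36 mm wide); eye 60 to 80 mm; bridge to 91 mm; neck 20 mm wide; orange grip 10 mm thick (x), 28 wide (y), from 112 mm up.
- plate_eye (a point): Centre of the eye, 70 mm above the plate's bottom: a rectangular window 24 mm wide, 20 mm high. Hanging, it lies 6.5 mm below the arm's centreline. It passes the barb freely only with the plate tilted about 30 degrees or more, top leaning back to the post and foot swung outward, while the eye follows the upturned end; 40 degrees leaves about 3 mm of play.
- plate_grip (a point): Centre of the orange grip, 132 mm above the plate's bottom; pinch it across its 10 mm thickness from above.
- slot_block: Fixed holder: black foot 70 x 80 x 10 mm under an aluminium block 50 (x) x 66 (y) mm, top 40 mm above the desk. Origin: under its centre on the desk; z up. Upright slot in the middle, 9.5 mm wide (x), 50 mm long (y), 30 mm deep, open at the top. The plate stands in it with its width along the slot, either face forward.
- slot (a point): Centre of the floor of the slot, 10 mm above the desk.
- solder_spool: Spool with blue flanges, 58 mm across, 42 mm tall, bystander; origin under its centre.
- flux_tin: Small flat red tin 55 x 67 x 16 mm, bystander; origin under its centre.
- orange_tub: Orange tub with a lid, 62 mm across, 44 mm tall, bystander; origin under its centre.
- side_cutters: Cutters with blue handles lying flat, 108 mm long, 14 mm tall, bystander; origin under its centre.
Not all that is in view belongs to the job. Leave any yellow look-alike of the lock_plate alone.

How it is judged:
On the way:
1. the plate is clear of the hook: its eye well beyond the hook's end, above it or aside of it ((x of plate_eye in the frame of hook_stand above 0.15 m or height (world z) of plate_eye above 0.23 m or y of plate_eye in the frame of hook_stand above 0.06 m or y of plate_eye in the frame of hook_stand below -0.06 m)), for 0.1 s.
At the end, for the whole second after the job is handed in: The plate stands in the slot, foot at most 5 mm above the slot's floor and within 12 mm of its middle, upright and along the slot within 0.25 rad, at rest and released (z of lock_plate in the frame of slot_block below 0.015 m and horizontal distance between lock_plate and slot below 0.012 m and angle between lock_plate's own z axis and vertical below 0.25 rad and angle between the y axis of lock_plate and the y axis of slot_block, either way round below 0.25 rad and linear speed of lock_plate below 0.02 m/s and contact force between the fingers and lock_plate below 0.05 N); the robot touches nothing.
It fails at once if the sprung hook arm is moved more than 3.5 mm from its rest, in or out, up or down (value of joint any of hook_arm, hook_lift above 0.0035 m or value of joint any of hook_arm, hook_lift below -0.0035 m).
It fails at once if a bystander is moved more than 25 mm (distance of any of solder_spool, flux_tin, orange_tub, side_cutters from where it was at the start of the episode above 0.025 m).
It fails at once if the plate is dropped on the desk or lies down (angle between lock_plate's own z axis and vertical above 1.2 rad).
It also fails if it takes over 64 s, if anything falls off the work surface, if the arm or the gripper's body presses on something with over 40 N, if the wrist force passes 120 N, or if a joint passes its speed limit or range.

### The arm

A 6-joint arm with a two-finger parallel gripper is mounted at the origin on the work surface; the furniture and walls round the work are solid. World frame = base frame: x ahead of the robot, y to its left, z up, the work surface at z = 0. Lengths are in m, angles in rad, forces in N, time in s.
With the tool pointing down it reaches from about 0.4 to 0.925 m from the base axis. Payload 3.4 kg.
Tool frame: the origin (TCP) lies at the very end of the fingers, on their centre line; the grasp point (between the pads) lies 19 mm behind it; z points along the fingers, y is the line along which they close (so a half turn about z gives the same grasp; the last joint's range is limited). The gripper opens to 85 mm and grips with 20 to 120 N. Pads are 22 mm wide; open, the fingers measure 114 mm over their backs; the gripper's body (76 mm by 85 mm) begins 54 mm behind the grasp point. The pads swing forward as they close: fully open they stand 13 mm farther back than shut.
Start: joints at [-1.383, 0.307, 1.506, -0, 1.328, -0.073], TCP at [0.149, -0.555, 0.231] pointing down, gripper open.
Joint ranges: [-3.12, 3.12], [-1.05, 2.28], [0.14, 2.33], [-1.42, 4.57], [0.1, 2.73], [-2.68, 2.68]. Speed limits (rad/s): [2.57, 2.57, 3.14, 3.14, 3.14, 3.14].

### API

Orientations are given as a rotation vector (axis times angle).
In Python, from cell import bot, eyes gives the robot as it stands. Calls block until the motion is done:
- bot.move_pose(position, orientation): joint-space move of the TCP to a pose.
- bot.line_to(position, attitude=None, max_speed=0.15): straight line of the TCP; attitude=None keeps the orientation; max_speed is the mean speed in m/s.
- bot.movej(angles): joint-space move.
- bot.open_jaws() and bot.grasp(squeeze=None): open the fingers fully, or close them until they stop; squeeze is the grip in N (None keeps the last).
- bot.sleep(seconds).
- bot.ik(position, orientation): joint angles nearest the present ones, or None.
- bot.get_obs(): the state.
- eyes.read_camera(name): name is "scene" or "top"; returns (picture, depth): 384x512x3 uint8, red, green, blue; 384x512 float32, m along the optical axis (not along the pixel's ray), 0 where there is no reading.
- eyes.camera_model(name): a dict with "mtx" (3x3 intrinsics, pixels), "rvec" (rotation vector, rad) and "tvec" (3), from world to camera coordinates, as OpenCV has them. Camera axes: x right, y down, z forward; pixel columns grow to the right and rows downward; lengths in m; the calibration is good to about 2 mm. A picture is of the moment at which its call begins. camera_model takes no time and is no camera call.
A pose or a line that the arm cannot do raises bot.PlanningError and nothing moves.
- bot.hand_in(): hands the job in; it is judged then, once.
The state is a dict: "time_s": time; "joint_pos": joint angles; "joint_vel": joint speeds; "tau": joint torques, N m; "ee_pos": TCP position; "eef_rot": TCP orientation; "wrist_force": force on the tool from outside, world axes, zero at the start; "wrist_torque": the same for the moment, N m; "grip_width": opening from 0.0 (shut) to 1.0 (fully open); "grip_force": force on a finger pad.
Only numpy, scipy, OpenCV 4.12 (cv2) and the standard library are available. Lean on these libraries where they do the work, as an engineer would, in place of code of your own. Each camera call takes 0.05 s, during which the arm holds its last target. There are 200 camera calls.

## Working session

There is one attempt and no reset: what is moved stays moved. The work goes in short steps, each a Python script; the robot and the scene stay as the last script left them, time stands still between calls to the robot, and variables do not carry over. Pictures are saved under pics/ and viewed, at most 10 in all, crops included, and the job is handed in when it is done.

```bash
ls; mkdir -p pics; cat > h.py <<'E'
import numpy as np, cv2
from cell import bot, eyes
from scipy.spatial.transform import Rotation as R
def cam(n):
    m=eyes.camera_model(n); K=np.array(m["mtx"],float).reshape(3,3); Rm=cv2.Rodrigues(np.array(m["rvec"],float))[0]; t=np.array(m["tvec"],float).ravel()
    return K,Rm,t
def cloud(n,d):
    K,Rm,t=cam(n); v,u=np.indices(d.shape); P=np.stack([(u-K[0,2])/K[0,0]*d,(v-K[1,2])/K[1,1]*d,d],-1)
    return (P-t)@Rm
def ray(n,u,v,z):
    K,Rm,t=cam(n); c=-Rm.T@t; r=Rm.T@np.array([(u-K[0,2])/K[0,0],(v-K[1,2])/K[1,1],1]); return c+r*(z-c[2])/r[2]
def proj(n,p):
    K,Rm,t=cam(n); q=K@(Rm@np.asarray(p,float)+t); return q[:2]/q[2]
E
python3 - <<'E'
from h import *
for n in("scene","top"):
    im,d=eyes.read_camera(n); np.savez(f"{n}0.npz",im=im,d=d); cv2.imwrite(f"pics/{n}0.png",cv2.resize(im[:,:,::-1],(800,600)))
    K,Rm,t=cam(n); print(n,K[0,0],-Rm.T@t,Rm[2], (d==0).mean())
print(bot.get_obs())
E
```

```text
pics
scene 426.66750993773405 [-0.15130012  0.28932974  0.93682272] [ 0.58655397 -0.34677153 -0.73191799] 0.003997802734375
top 445.0019761257733 [ 0.38407344 -0.09030164  1.06527272] [ 0.1401961  -0.02550264 -0.98979527] 0.003875732421875
{'time_s': 0.1, 'joint_pos': array([-1.38249820e+00,  3.07499111e-01,  1.50751737e+00,  3.19734353e-06,
        1.32840735e+00, -7.35189817e-02]), 'joint_vel': array([-0.00101218, -0.00062815, -0.00199214,  0.00060954, -0.00098258,
       -0.0003379 ]), 'tau': array([ 2.82444571e-04, -4.58530748e+01, -2.52608603e+01, -1.38527498e-04,
        5.57237567e-03, -8.99215337e-06]), 'ee_pos': array([ 0.14868245, -0.55480886,  0.2304822 ]), 'eef_rot': array([-3.11289971e+00, -4.09847865e-01,  1.60026350e-04]), 'wrist_force': array([0.7245747 , 1.26158811, 0.23227616]), 'wrist_torque': array([ 0.00595803, -0.01987662, -0.01230233]), 'grip_force': 0.0, 'grip_width': 1.005724134834351}
```

View pics/scene0.png

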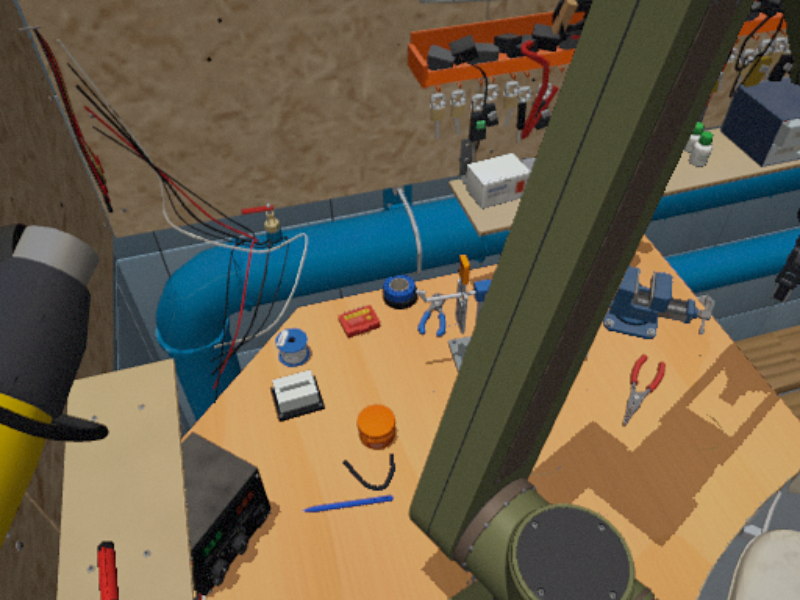

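View pics/top0.png

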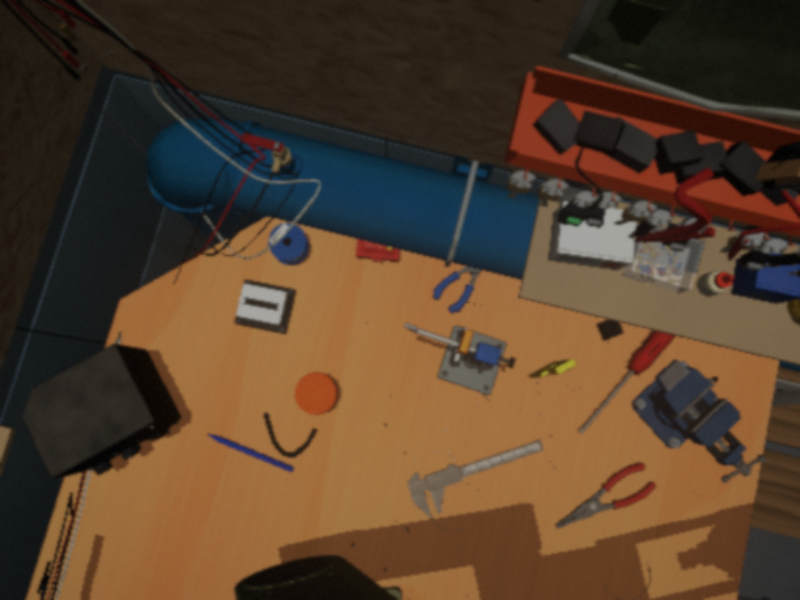

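Scene view: the orange grip is at (463,270), half hidden by the arm. Top view: orange grip (466,345), blue sleeve (488,355), hook tip (408,327) and slot block (265,303). Things that could be taken for the plate: orange grip (466,345), yellow look-alike (553,370), orange tub (316,392), orange bin (530,120). I choose (466,345), because it hangs on the arm by the blue sleeve.

```bash
python3 - <<'E'
from h import *
f=np.load("top0.npz"); im,d=f["im"],f["d"]; P=cloud("top",d)
c=im[200:255,250:335,::-1]; cv2.imwrite("pics/crop1.png",cv2.resize(c,None,fx=8,fy=8,interpolation=cv2.INTER_CUBIC))
hsv=cv2.cvtColor(im,cv2.COLOR_RGB2HSV); v,u=np.indices(d.shape)
win=(u>250)&(u<335)&(v>195)&(v<255)
H,S,V=hsv[...,0],hsv[...,1],hsv[...,2]; z=P[...,2]
def st(name,m):
    if m.sum()<3: print(name,m.sum());return
    q=P[m]; uv=np.array([u[m].mean(),v[m].mean()])
    hull=np.c_[u[m],v[m]].astype(np.float32); print(name,m.sum(),'uv',uv,'med',np.median(q,0),'rect',cv2.minAreaRect(hull))
st("sleeve",win&(z>.165)&(z<.2)&(H>95)&(H<130)&(S>100))
st("grip",win&(z>.2)&(H<25))
st("gripS",win&(z>.15)&(H<25)&(S>150))
st("high",win&(z>.15))
st("arm",win&(z>.15)&(S<90)&(u<296))
st("foot",win&(z>.006)&(z<.02))
w=(u>140)&(u<200)&(v>165)&(v<225)
st("block",w&(z>.03)&(z<.05)); st("blkfoot",w&(z>.005)&(z<.05))
st("slot",w&(z>.005)&(V<90)&(u>152)&(u<185)&(v>182)&(v<205))
m=win&(z>.15); 
for p in P[m][::6]: print(p.round(3),end=' ')
E
```

```text
sleeve 147 uv [311.63945578 226.01360544] med [ 0.43062488 -0.21446005  0.18299521] rect ((311.6500244140625, 226.05001831054688), (13.914020538330078, 10.435516357421875), 18.43494987487793)
grip 126 uv [295.22222222 220.95238095] med [ 0.43897365 -0.17864264  0.24338461] rect ((290.3699035644531, 229.2681121826172), (46.13820266723633, 74.62973022460938), 87.27368927001953)
gripS 112 uv [297.13392857 221.125     ] med [ 0.43883511 -0.17922615  0.24323667] rect ((291.0113220214844, 229.23756408691406), (46.13820266723633, 75.91397857666016), 87.27368927001953)
high 566 uv [299.37809187 222.59717314] med [ 0.43571747 -0.18751924  0.18203144] rect ((290.9954833984375, 228.9049835205078), (46.804107666015625, 75.91397857666016), 87.27368927001953)
arm 139 uv [279.95683453 217.20143885] med [ 0.45222992 -0.15631163  0.17214041] rect ((281.23394775390625, 217.96127319335938), (43.577816009521484, 22.433822631835938), 51.54629135131836)
foot 825 uv [300.8969697  232.01939394] med [ 0.41703656 -0.21137123  0.01098118] rect ((304.79730224609375, 224.21621704101562), (43.730133056640625, 52.
[... 2018 characters left out ...]
99  0.165] [ 0.429 -0.209  0.181] [ 0.429 -0.221  0.183] [ 0.427 -0.175  0.185] [ 0.427 -0.205  0.18 ] [ 0.427 -0.216  0.185] [ 0.427 -0.229  0.181] [ 0.425 -0.177  0.186] [ 0.425 -0.206  0.186] [ 0.425 -0.219  0.181] [ 0.425 -0.232  0.172] [ 0.425 -0.25   0.173] [ 0.424 -0.2    0.169] [ 0.423 -0.211  0.182] [ 0.422 -0.222  0.188] [ 0.423 -0.236  0.171] [ 0.423 -0.248  0.176] [ 0.421 -0.206  0.171] [ 0.421 -0.217  0.181] [ 0.421 -0.237  0.169] [ 0.421 -0.247  0.176] [ 0.419 -0.215  0.179] [ 0.419 -0.227  0.18 ] [ 0.417 -0.207  0.175] [ 0.417 -0.219  0.177] [ 0.417 -0.247  0.177] [ 0.415 -0.243  0.167] [ 0.413 -0.207  0.174] [ 0.411 -0.208  0.171] [ 0.384 -0.09   1.065] [ 0.384 -0.09   1.065]
```

View pics/crop1.png

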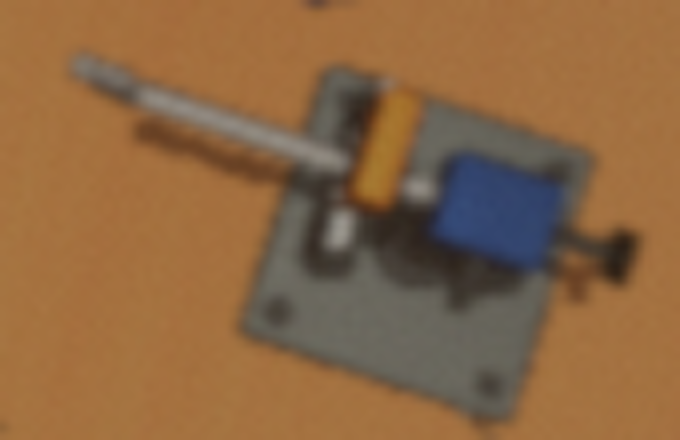

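The crop confirms the choice: orange grip (385,150), bar running to the tip at (85,65), blue sleeve (500,210). Next come the precise numbers for the arm line, tip and slot, and a clearance plan for the hook.

```bash
cat > geo.py <<'E'
import numpy as np
def seg(p,a,b):
    a,b=np.array(a,float),np.array(b,float); t=np.clip((p-a)@(b-a)/((b-a)@(b-a)),0,1); return np.linalg.norm(p-a-t[:,None]*(b-a),axis=1)
def rect(z0,z1):
    z=np.arange(z0,z1+.1,.5); e=np.arange(-2.5,2.6,.5)
    return np.r_[np.c_[z*0-2.5,z],np.c_[z*0+2.5,z],np.c_[e,e*0+z0],np.c_[e,e*0+z1]]
LO,UP=rect(-70,-10),rect(10,40)
def clear(x,z,th):
    "eye centre (mm) relative to the corner; th deg, top leaning to the post"
    s,c=np.sin(np.radians(th)),np.cos(np.radians(th)); q=np.r_[LO,UP]
    p=np.c_[x+q[:,0]*c-q[:,1]*s, z+q[:,0]*s+q[:,1]*c]
    return min((seg(p,(-110,0),(0,0))-3.5).min(),(seg(p,(0,0),(13,22.5))-3.5).min(),(seg(p,(13,22.5),(3,17.5))-3).min())
def path(th,n0=-14,n1=26,step=2):
    s,c=np.sin(np.radians(th)),np.cos(np.radians(th)); out=[]
    for n in np.arange(n0,n1+.1,step):
        # moving along plate normal n; choose z' best
        zs=np.arange(-25,26,.5); cl=[clear(n*c-k*s,n*s+k*c,th) for k in zs]
        i=int(np.argmax(cl)) if not out else max(range(len(zs)),key=lambda j:cl[j]-(1e3 if abs(zs[j]-out[-1][4])>3 else 0))
        k=zs[i]; out.append((n*c-k*s,n*s+k*c,cl[i],n,k))
    return out
E
python3 - <<'E'
from geo import *
from h import *
for th in (35,40,45,50,55):
    o=path(th,n0=-10); print(th,min(q[2] for q in o),[tuple(np.round(q[:3],1)) for q in o])
print("arm tilt clear",[ (th,round(clear(-40,0,th),1)) for th in (0,20,40,45,50)])
f=np.load("top0.npz"); im,d=f["im"],f["d"]; P=cloud("top",d); v,u=np.indices(d.shape)
hsv=cv2.cvtColor(im,cv2.COLOR_RGB2HSV); H,S,V=[hsv[...,i] for i in range(3)]
sl=(u>295)&(u<325)&(v>212)&(v<240)&(H>100)&(H<125)&(S>110)&(P[...,2]>.15)
w=np.array([ray("top",a,b,.184)[:2] for a,b in zip(u[sl],v[sl])],np.float32)*1000
print("sleeve",cv2.minAreaRect(w))
ar=(u>262)&(u<292)&(v>205)&(v<222)&(P[...,2]>.163)&(P[...,2]<.18)&(S<110)
w=np.array([ray("top",a,b,.172)[:2] for a,b in zip(u[ar],v[ar])])
vx=cv2.fitLine(w.astype(np.float32),cv2.DIST_HUBER,0,.01,.01).ravel(); print("arm",vx,np.degrees(np.arctan2(vx[1],vx[0])))
tip=(u<285)&(u>250)&(v>200)&(v<225)&(P[...,2]>.16)&(P[...,2]<.3)
e=vx[:2]*np.sign(vx[1])
for a,b in zip(u[tip],v[tip]):
    p=P[b,a]
    if p[2]>.178: print((a,b),p.round(4),"along",round(float(p[:2]@e),4), V[b,a],S[b,a])
print("root along", np.array([.4306,-.2165])@e)
g=(u>290)&(u<306)&(v>208)&(v<230)&(H<25)&(S>150)&(P[...,2]>.225)
w=np.array([ray("top",a,b,.2445)[:2] for a,b in zip(u[g],v[g])],np.float32)*1000; print("grip",cv2.minAreaRect(w))
for n,(a0,a1,b0,b1) in {"top":(140,200,165,225),"scene":(165,215,225,275)}.items():
    f=np.load(n+"0.npz"); im,d=f["im"],f["d"]; P=cloud(n,d); hsv=cv2.cvtColor(im,cv2.COLOR_RGB2HSV); V=hsv[...,2]
    w=np.zeros(d.shape,bool); w[b0:b1,a0:a1]=1
    m=w&(P[...,2]>.03)&(P[...,2]<.05)&(V>140 if n=="scene" else V>110)&(hsv[...,1]<70)
    vv,uu=np.nonzero(m); q=np.array([ray(n,a,b,.04)[:2] for a,b in zip(uu,vv)],np.float32)*1000; print(n,"block",len(q),cv2.minAreaRect(q),q.mean(0))
    im2=im[b0:b1,a0:a1,::-1]; cv2.imwrite(f"pics/blk_{n}.png",cv2.resize(im2,(380,380),interpolation=cv2.INTER_NEAREST))
a=cv2.imread("pics/blk_top.png");b=cv2.imread("pics/blk_scene.png");cv2.imwrite("pics/blk.png",np.hstack([a,b]))
E
```

```text
35 1.5421320270336647 [(np.float64(-12.2), np.float64(-0.0), np.float64(3.3)), (np.float64(-9.7), np.float64(-0.1), np.float64(3.2)), (np.float64(-7.2), np.float64(-0.2), np.float64(3.1)), (np.float64(-5.0), np.float64(0.2), np.float64(3.4)), (np.float64(-3.1), np.float64(0.9), np.float64(4.0)), (np.float64(-1.1), np.float64(1.6), np.float64(4.5)), (np.float64(0.8), np.float64(2.4), np.float64(5.0)), (np.float64(1.3), np.float64(5.2), np.float64(3.1)), (np.float64(1.8), np.float64(7.9), np.float64(1.9)), (np.float64(2.5), np.float64(10.3), np.float64(1.5)), (np.float64(3.9), np.float64(11.9), np.float64(1.9)), (np.float64(5.2), np.float64(13.4), np.float64(2.3)), (np.float64(6.6), np.float64(15.0), np.float64(2.7)), (np.float64(7.9), np.float64(16.5), np.float64(3.1)), (np.float64(9.6), np.float64(17.7), np.float64(3.8)), (np.float64(10.9), np.float64(19.3), np.float64(4.3)), (np.float64(12.6), np.float64(20.4), np.float64(4.8)), (np.float64(13.9), np.float64(22.0), np.float64(5.5)), (np.float64(15.3), np.float64(23.5), np.float64(6.0))]
40 2.1305355457274864 [(np.float64(-13.1), np.
[... 6171 characters left out ...]
 np.int64(210)) [ 0.4629 -0.1216  0.1932] along 0.0428 112 46
(np.int64(266), np.int64(210)) [ 0.4633 -0.1238  0.1883] along 0.0409 111 60
(np.int64(264), np.int64(211)) [ 0.4622 -0.1201  0.1793] along 0.044 95 81
(np.int64(265), np.int64(211)) [ 0.4615 -0.1218  0.1867] along 0.0421 91 62
root along -0.057448898053169266
grip ((442.534423828125, -179.84788513183594), (10.304452896118164, 28.44541358947754), 74.3089828491211)
top block 508 ((516.7205200195312, 98.92281341552734), (65.2341537475586, 49.07185745239258), 77.82856750488281) [516.73126  99.07264]
scene block 361 ((517.1350708007812, 101.41693115234375), (66.06926727294922, 51.63506317138672), 77.69418334960938) [516.9074 101.9403]
```

View pics/blk.png

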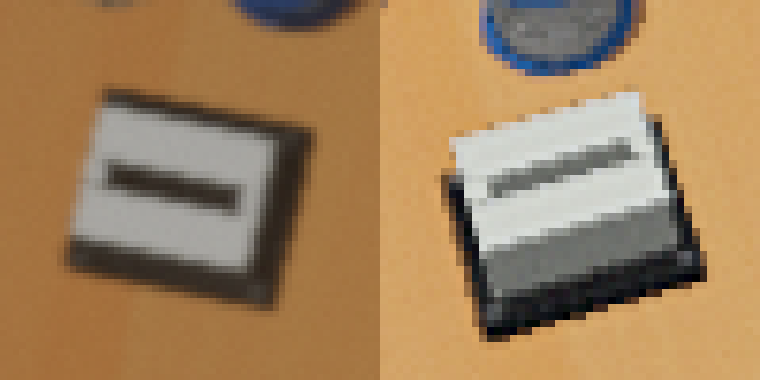

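The block's slot is at (515,303) in the full-size top view: centre about (0.517, 0.100), slot azimuth about 77.8°. The hook corner is about 59 mm outward of the plate. Next: check reachability and go above the grip.

```bash
cat >> h.py <<'E'
PHI=np.radians(70.15); EX=np.array([np.cos(PHI),np.sin(PHI),0]); EY=np.array([-EX[1],EX[0],0])
def att(phi,th=0,flip=1):
    "tool down, closing along azimuth phi, top leaning back by th deg"
    ex=np.array([np.cos(phi),np.sin(phi),0]); ez=np.array([0,0,1.]); t=np.radians(th)
    px=np.cos(t)*ex+np.sin(t)*ez; pz=-np.sin(t)*ex+np.cos(t)*ez
    y=flip*px; z=-pz; return R.from_matrix(np.c_[np.cross(y,z),y,z]).as_rotvec()
def up(th,phi=PHI):
    t=np.radians(th); return np.array([-np.sin(t)*np.cos(phi),-np.sin(t)*np.sin(phi),np.cos(t)])
def F(n=1): return np.mean([bot.get_obs()["wrist_force"] for _ in range(n)],0)
G=np.array([.4425,-.1798]); ROOT_D=None
CORNER=np.array([.4631,-.1241,.170])
E
python3 - <<'E'
from h import *
for fl in (1,-1):
    print("flip",fl)
    for nm,p,a in [("above",[*G,.33],att(PHI,0,fl)),("grasp",[*G,.206],att(PHI,0,fl)),
      ("tilt0",[*G,.163]+.043*up(40)+[0,0,.007],att(PHI,40,fl)),("tiltC",CORNER+.043*up(40),att(PHI,40,fl)),("tiltE",CORNER+EX*.04+[0,0,.06]+.043*up(40),att(PHI,40,fl)),
      ("slotA",[.517,.1,.22],att(np.radians(-12.2),0,fl)),("slotB",[.517,.1,.13],att(np.radians(167.8),0,fl)) ]:
        q=bot.ik(np.array(p),a); print(nm,None if q is None else np.round(q,2))
E
```

```text
flip 1
above [-0.47  0.1   1.53  0.    1.51 -1.7 ]
grasp [-0.47  0.19  1.74  0.    1.21 -1.7 ]
tilt0 [-0.96  0.39  1.7   0.55  1.51 -2.35]
tiltC [-0.87  0.36  1.76  0.6   1.45 -2.3 ]
tiltE [-0.8   0.27  1.71  0.62  1.52 -2.17]
slotA [ 0.11  0.25  1.62 -0.    1.27  0.32]
slotB None
flip -1
above [-0.47  0.1   1.53 -0.    1.51  1.44]
grasp [-0.47  0.19  1.74 -0.    1.21  1.44]
tilt0 [-0.96  0.39  1.7   0.55  1.51  0.79]
tiltC [-0.87  0.36  1.76  0.6   1.45  0.84]
tiltE [-0.8   0.27  1.71  0.62  1.52  0.97]
slotA None
slotB [ 0.11  0.34  1.75 -0.    1.06  0.32]
```

```bash
python3 - <<'E'
from h import *
a=att(PHI,0,-1)
bot.line_to([.149,-.5548,.33]); bot.move_pose([*G,.33],a); bot.sleep(.3); f0=F(5); print("f0",f0)
bot.line_to([*G,.2065],a,max_speed=.12); bot.sleep(.2); print(F(3)-f0)
im,d=eyes.read_camera("top"); np.savez("top1.npz",im=im,d=d)
bot.grasp(40); bot.sleep(.4); o=bot.get_obs(); print(o["ee_pos"],o["grip_width"],o["grip_force"],F(5)-f0,o["time_s"]); np.save("f0.npy",f0)
im2,d=eyes.read_camera("top"); im3,_=eyes.read_camera("scene")
cv2.imwrite("pics/g1.png",np.hstack([cv2.resize(im2[180:270,240:345,::-1],(400,343)),cv2.resize(im3[130:230,240:350,::-1],(400,343))]))
E
```

```text
f0 [0.27529643 1.0135896  0.26086096]
[-0.69624737 -0.77415422 -0.38969956]
[ 0.44248926 -0.17981154  0.20648393] 0.11113060639744334 44.39722180366516 [-0.46599378 -1.33852809 -0.30435647] 5.4417
```

View pics/g1.png

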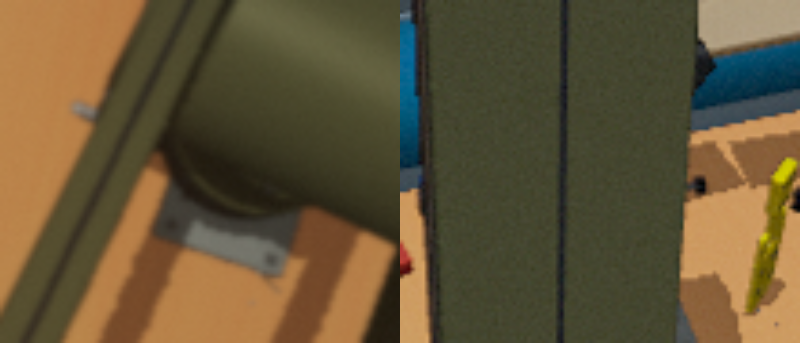

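The arm hides the grip in both views, but the opening of 9.4 mm and the 44 N grip force show that it is held. Now I raise it 7 mm and feel outward for the upturned end.

```bash
python3 - <<'E'
from h import *
a=att(PHI,0,-1); f0=np.load("f0.npy")
p=np.array([*G,.2065]); bot.line_to(p+[0,0,.007],a,max_speed=.03); bot.sleep(.3)
fs=[]
for i in range(6): fs.append(F()); bot.sleep(.03)
fs=np.array(fs); print("weight",fs.mean(0)-f0,"noise",fs.std(0)); b=fs.mean(0)
p=p+[0,0,.007]
bot.line_to(p+EX*.045,a,max_speed=.06); bot.sleep(.2); 
k=.045
while k<.075:
    fs=[]
    for i in range(5): fs.append(F()); bot.sleep(.02)
    f=np.mean(fs,0)-b; print(round(k,4),(f@EX).round(2),(f@EY).round(2),f[2].round(2),bot.get_obs()["ee_pos"].round(4))
    if f@EX<-2.2: break
    k+=.001; bot.line_to(p+EX*k,a,max_speed=.02)
np.save("b.npy",b); print(k,bot.get_obs()["time_s"])
E
```

```text
weight [-0.22092497 -0.61256985 -2.93335695] noise [0.40247915 0.30361833 0.4376482 ]
0.045 -0.48 0.2 0.02 [ 0.4577 -0.1378  0.2135]
0.046 -0.41 0.19 0.76 [ 0.4581 -0.1365  0.2135]
0.047 -0.36 0.36 0.64 [ 0.4585 -0.1356  0.2135]
0.048 -0.34 -0.13 0.97 [ 0.4588 -0.1346  0.2135]
0.049 -0.35 -0.11 0.35 [ 0.4592 -0.1337  0.2135]
0.05 -0.8 0.13 0.74 [ 0.4595 -0.1328  0.2135]
0.051 -0.67 -0.04 0.2 [ 0.4598 -0.1318  0.2135]
0.052 -0.5 0.14 0.75 [ 0.4602 -0.1309  0.2135]
0.053 -0.14 0.44 0.27 [ 0.4605 -0.1299  0.2135]
0.054 -0.41 0.07 0.66 [ 0.4608 -0.129   0.2135]
0.055 -0.23 -0.2 0.65 [ 0.4612 -0.1281  0.2135]
0.056 -0.69 -0.33 0.23 [ 0.4615 -0.1271  0.2135]
0.057 -0.3 0.16 0.27 [ 0.4618 -0.1262  0.2135]
0.058 -0.97 -0.43 0.52 [ 0.4622 -0.1254  0.2135]
0.059 -2.99 -0.27 0.12 [ 0.4624 -0.1246  0.2135]
0.05900000000000001 12.275
```

```bash
cat > un.py <<'E'
from h import *
from geo import path,clear
b=np.load("b.npy"); K0=.0608
C=np.array([*G,.2135-.043])+EX*K0; C[2]=.170   # corner in world (eye coordinates)
off=np.zeros(3)
def go(x,z,th,v=.03):
    "eye to (x,z) mm from the corner at tilt th; returns in-plane force"
    e=C+EX*x/1e3+np.array([0,0,z/1e3])+off
    bot.line_to(e+.043*up(th),att(PHI,th,-1),max_speed=v)
    fs=[]
    for i in range(4): fs.append(F()); bot.sleep(.02)
    f=np.mean(fs,0)-b; return np.array([f@EX,f@EY,f[2]])
def yieldto(f):
    global off
    g=f.copy(); g[np.abs(g)<1.5]=0
    off=off+.0001*(EX*g[0]+np.array([0,0,g[2]]))
E
python3 - <<'E'
from un import *
import un
print(go(-25,0,0,.05).round(1))
for th in (10,20,30,36,42):
    f=go(-25,0,th,.04); print(th,f.round(2),round(clear(-25,0,th),1)); 
    if np.abs(f).max()>5: print("STOP"); break
print(bot.get_obs()["time_s"])
print([tuple(np.round(q[:3],1)) for q in path(42,-16,30,2)])
E
```

```text
[-0.6 -0.1  0.3]
10 [-0.43 -0.14  0.44] 5.9
20 [-0.27 -0.15  0.41] 5.0
30 [-0.53 -0.11  0.48] 3.9
36 [-0.15  0.59  0.66] 3.1
42 [-0.09 -0.17  0.22] 2.3
14.825
[(np.float64(-21.6), np.float64(0.1), np.float64(2.2)), (np.float64(-18.8), np.float64(-0.1), np.float64(2.2)), (np.float64(-16.3), np.float64(0.1), np.float64(2.1)), (np.float64(-13.5), np.float64(-0.0), np.float64(2.3)), (np.float64(-10.6), np.float64(-0.2), np.float64(2.1)), (np.float64(-8.1), np.float64(0.1), np.float64(2.2)), (np.float64(-5.6), np.float64(0.3), np.float64(2.6)), (np.float64(-3.5), np.float64(0.9), np.float64(3.1)), (np.float64(-1.7), np.float64(1.9), np.float64(4.0)), (np.float64(0.5), np.float64(2.5), np.float64(4.7)), (np.float64(1.6), np.float64(4.2), np.float64(4.5)), (np.float64(1.8), np.float64(7.0), np.float64(3.2)), (np.float64(2.3), np.float64(9.4), np.float64(2.5)), (np.float64(3.4), np.float64(11.2), np.float64(2.2)), (np.float64(4.6), np.float64(12.9), np.float64(2.5)), (np.float64(5.7), np.float64(14.6), np.float64(2.9)), (np.float64(6.9), np.float64(16.3), np.float64(3.0)), (np.float64(8.4), np.float64(17.6), np.float64(3.7)), (np.float64(9.8), np.float64(19.0), np.float64(4.2)), (np.float64(11.3), np.float64(20.3), np.float64(4.7)), (np.float64(12.8), np.float64(21.6), np.float64(5.3)), (np.float64(14.3), np.float64(23.0), np.float64(5.8)), (np.float64(15.5), np.float64(24.7), np.float64(6.3)), (np.float64(16.9), np.float64(26.0), np.float64(6.9))]
```

```bash
python3 - <<'E'
from un import *
import un
ok=True
for q in path(42,-12,44,2):
    f=go(q[0],q[1],42); print(np.round(q[:3],1),f.round(1),end=' | ')
    if np.linalg.norm(f)>7: print("STOP"); ok=False; break
    un.yieldto(f)
print(un.off.round(4),bot.get_obs()["time_s"],bot.get_obs()["grip_width"])
if ok:
    f=go(40,60,42,.08); f=go(55,110,42,.12); print(f)
    e=C+EX*.055+[0,0,.11]; print(e); print(bot.get_obs()["time_s"])
E
```

```text
[-16.3   0.1   2.1] [-0.6 -0.1  0.3] | [-13.5  -0.    2.3] [-0.5  0.5  0.3] | [-10.6  -0.2   2.1] [-0.5 -0.3  0. ] | [-8.1  0.1  2.2] [-0.5  0.3  0.6] | [-5.6  0.3  2.6] [-0.5 -0.1  0.7] | [-3.5  0.9  3.1] [-0.1 -0.2  0.7] | [-1.7  1.9  4. ] [-0.3  0.1  0.3] | [0.5 2.5 4.7] [-0.3 -0.1  0. ] | [1.6 4.2 4.5] [-0.4 -0.3 -0.1] | [1.8 7.  3.2] [-0.6  0.7  0.5] | [2.3 9.4 2.5] [-0.3  0.3  0.1] | [ 3.4 11.2  2.2] [-0.5 -0.1  0.4] | [ 4.6 12.9  2.5] [-0.3  0.1  0.2] | [ 5.7 14.6  2.9] [-0.8 -0.3  0.2] | [ 6.9 16.3  3. ] [-0.1 -0.1  0.4] | [ 8.4 17.6  3.7] [-0.4  0.1  0.7] | [ 9.8 19.   4.2] [-0.3 -0.   0.8] | [11.3 20.3  4.7] [-0.4 -0.1  0.8] | [12.8 21.6  5.3] [-0.4 -0.3  0.6] | [14.3 23.   5.8] [ 0.1 -0.3  0.3] | [15.5 24.7  6.3] [-0.1 -0.1  0.5] | [16.9 26.   6.9] [-0.9 -0.2  0.5] | [18.4 27.4  7.6] [-0.7 -0.3  0.6] | [19.9 28.7  8.6] [-0.5 -0.2  0.7] | [21.4 30.   9.8] [-0.   0.2  0.4] | [22.9 31.4 11.2] [-0.6 -0.1  0.7] | [24.4 32.7 12.7] [-0.7 -0.4  0.3] | [25.9 34.  14.3] [ 0.2 -0.1  0.6] | [27.3 35.4 16. ] [-0.4  0.2  0.6] | [0. 0. 0.] 24.2 0.11017865798348772
[-0.51345599 -0.10690918  0.35032636]
[ 0.48182092 -0.07088028  0.28      ]
25.4167
```

It came off with no contact felt. Now stand it above the slot and take a look.

```bash
cat >> h.py <<'E'
S=np.array([.517,.100]); PS=np.radians(167.8)
E
python3 - <<'E'
from h import *
a=att(PS,0,-1)
p=bot.get_obs()["ee_pos"]; bot.line_to(p+[0,0,.03],att(PHI,0,-1),max_speed=.15)
bot.move_pose([*S,.26],a); bot.line_to([*S,.162],a,max_speed=.1); bot.sleep(.3)
o=bot.get_obs(); print(o["ee_pos"],o["time_s"],F(4)-np.load("b.npy"))
ims=[]
for n in("top","scene"):
    im,d=eyes.read_camera(n); np.savez(n+"2.npz",im=im,d=d)
    u,v=proj(n,[*S,.05]).astype(int); print(n,u,v,"foot",proj(n,[*S,.049]),"slot",proj(n,[*S,.04]))
    c=im[v-40:v+40,u-40:u+40,::-1]; ims.append(cv2.resize(c,(400,400),interpolation=cv2.INTER_NEAREST))
cv2.imwrite("pics/s2.png",np.hstack(ims))
E
```

```text
[0.51721487 0.10003163 0.16242266] 28.9167 [-0.65815527 -0.70021775  1.15049651]
top 165 193 foot [165.77246022 193.54814835] slot [166.49847855 194.0435314 ]
scene 188 244 foot [188.26005379 244.67862865] slot [188.7024863  246.76115768]
```

View pics/s2.png

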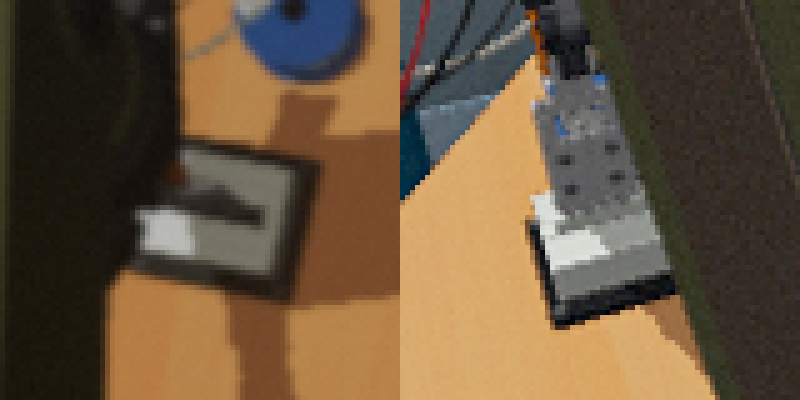

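```bash
python3 - <<'E'
from h import *
n=np.array([np.cos(PS),np.sin(PS)]); t=np.array([-n[1],n[0]])
f=np.load("scene2.npz"); P=cloud("scene",f["d"]); im=f["im"]
q=P[...,:2]-S; a=q@n; b=q@t; z=P[...,2]
m=(abs(a)<.02)&(abs(b)<.04)&(z>.034)&(z<.115)
vv,uu=np.nonzero(m)
for v in range(vv.min(),vv.max()+1):
    r=m[v]; 
    if r.any(): print(v,np.nonzero(r)[0][[0,-1]],"z %.4f n %.4f t[%.4f %.4f]"%(np.median(z[v][r]),np.median(a[v][r]),b[v][r].min(),b[v][r].max()), im[v][r].mean(0).round())
E
```

```text
228 [189 191] z 0.1137 n 0.0009 t[0.0103 0.0151] [91. 91. 93.]
229 [186 191] z 0.1101 n 0.0004 t[0.0026 0.0145] [114. 114. 116.]
230 [182 192] z 0.1071 n -0.0006 t[-0.0074 0.0167] [111. 111. 112.]
231 [177 192] z 0.1080 n 0.0016 t[-0.0200 0.0159] [105. 105. 109.]
232 [176 192] z 0.1052 n 0.0010 t[-0.0229 0.0157] [95. 94. 95.]
233 [176 193] z 0.1016 n 0.0013 t[-0.0234 0.0172] [88. 87. 86.]
234 [176 193] z 0.0958 n 0.0006 t[-0.0241 0.0170] [93. 91. 91.]
235 [177 193] z 0.0916 n 0.0011 t[-0.0222 0.0165] [88. 87. 88.]
236 [177 194] z 0.0874 n 0.0002 t[-0.0227 0.0185] [86. 85. 85.]
237 [177 194] z 0.0825 n 0.0004 t[-0.0234 0.0180] [97. 95. 95.]
238 [177 194] z 0.0800 n 0.0008 t[-0.0239 0.0177] [95. 93. 93.]
239 [177 195] z 0.0746 n 0.0010 t[-0.0245 0.0214] [89. 87. 86.]
240 [178 195] z 0.0699 n 0.0011 t[-0.0227 0.0192] [93. 92. 93.]
241 [178 195] z 0.0672 n 0.0006 t[-0.0233 0.0185] [89. 88. 89.]
242 [178 196] z 0.0643 n 0.0009 t[-0.0239 0.0215] [95. 95. 95.]
243 [178 196] z 0.0564 n 0.0004 t[-0.0245 0.0210] [104. 105. 105.]
244 [176 196] z 0.0525 n 0.0004 t[-0.0295 0.0203] [115. 116. 115.]
245 [175 195] z 0.0437 n -0.0045 t[-0.0326 0.0172] [126. 128. 126.]
246 [175 197] z 0.0402 n -0.0051 t[-0.0333 0.0207] [143. 144. 142.]
247 [175 197] z 0.0396 n -0.0060 t[-0.0339 0.0203] [156. 158. 153.]
248 [176 197] z 0.0402 n 0.0044 t[-0.0322 0.0194] [152. 155. 149.]
249 [176 198] z 0.0401 n 0.0083 t[-0.0328 0.0213] [156. 159. 154.]
250 [176 199] z 0.0406 n 0.0109 t[-0.0335 0.0228] [167. 170. 164.]
251 [176 194] z 0.0398 n 0.0106 t[-0.0342 0.0099] [184. 187. 182.]
252 [177 191] z 0.0406 n 0.0133 t[-0.0324 0.0017] [198. 201. 195.]
253 [177 187] z 0.0408 n 0.0146 t[-0.0330 -0.0086] [217. 220. 213.]
254 [177 185] z 0.0413 n 0.0161 t[-0.0337 -0.0142] [214. 217. 211.]
255 [177 181] z 0.0398 n 0.0179 t[-0.0343 -0.0246] [201. 205. 198.]
256 [178 178] z 0.0388 n 0.0186 t[-0.0326 -0.0326] [216. 221. 217.]
```

```bash
python3 - <<'E'
from h import *
n=np.array([np.cos(PS),np.sin(PS)]); t=np.array([-n[1],n[0]])
for c in("top","scene"):
    f=np.load(c+"0.npz"); im=f["im"].astype(float).mean(2)
    A=[];
    for v in range(160,280):
        for u in range(130,220):
            p=ray(c,u,v,.04)[:2]-S; a,b=p@n,p@t
            if abs(a)<.014 and abs(b)<.02: A.append((a,b,im[v,u]))
    A=np.array(A); bg=np.percentile(A[:,2],80); w=np.clip(bg*.92-A[:,2],0,None)
    print(c,"slot n centroid %.4f"%((A[:,0]*w).sum()/w.sum()), "yaw slope",np.polyfit(A[:,1],A[:,0],1,w=w)[0])
E
```

```text
Traceback (most recent call last):
  File "h.py", line 11, in ray
    K,Rm,t=cam(n); c=-Rm.T@t; r=Rm.T@np.array([(u-K[0,2])/K[0,0],(v-K[1,2])/K[1,1],1]); return c+r*(z-c[2])/r[2]
           ~~~^^^
  File "h.py", line 5, in cam
    m=eyes.camera_model(n); K=np.array(m["mtx"],float).reshape(3,3); Rm=cv2.Rodrigues(np.array(m["rvec"],float))[0]; t=np.array(m["tvec"],float).ravel()
ValueError: time passes only in moves, steps and waits
```

```bash
sed -i 's/^def cam(n)/from functools import lru_cache\n@lru_cache\ndef cam(n)/' h.py; python3 - <<'E'
from h import *
n=np.array([np.cos(PS),np.sin(PS)]); t=np.array([-n[1],n[0]])
for c in("top","scene"):
    f=np.load(c+"0.npz"); im=f["im"].astype(float).mean(2)
    A=[];
    for v in range(160,280):
        for u in range(130,220):
            p=ray(c,u,v,.04)[:2]-S; a,b=p@n,p@t
            if abs(a)<.014 and abs(b)<.02: A.append((a,b,im[v,u]))
    A=np.array(A); bg=np.percentile(A[:,2],80); w=np.clip(bg*.92-A[:,2],0,None)
    print(c,"slot n centroid %.4f"%((A[:,0]*w).sum()/w.sum()), "yaw slope",np.polyfit(A[:,1],A[:,0],1,w=w)[0])
print(bot.get_obs()["time_s"])
E
```

```text
top slot n centroid -0.0000 yaw slope -0.008730619007553135
scene slot n centroid -0.0006 yaw slope 0.010780379229528767
29.0167
```

```bash
cat > ins.py <<'E'
from h import *
n=np.array([np.cos(PS),np.sin(PS),0]); t=np.array([-n[1],n[0],0]); a=att(PS,0,-1)
def fm():
    fs=[]
    for i in range(4): fs.append(F()); bot.sleep(.02)
    return np.mean(fs,0)
def try_(dn,dt,zend=.1238):
    base=np.array([*S,0])+n*dn+t*dt
    bot.line_to(base+[0,0,.160],a,max_speed=.05); bot.sleep(.1); b=fm()
    for z in (.155,.1535,.152,.150,.147,.142,.136,.130,.127,.1255,zend):
        bot.line_to(base+[0,0,z],a,max_speed=.04); f=fm()-b
        print(z,"n %.1f t %.1f z %.1f"%(f@n,f@t,f[2]),end=' | ')
        if f[2]>5: print("contact at",z); return z
    print(); return z
E
python3 - <<'E'
from ins import *
for dn in (.0005,.0018,-.0008):
    z=try_(dn,.0006)
    if z<.14: break
print(dn,bot.get_obs()["time_s"],bot.get_obs()["ee_pos"])
E
```

```text
0.155 n 0.2 t 0.1 z -0.6 | 0.1535 n 0.4 t 0.2 z 0.2 | 0.152 n 0.2 t 0.1 z -0.1 | 0.15 n 0.1 t 0.1 z -0.9 | 0.147 n 0.1 t 0.3 z -0.2 | 0.142 n 0.5 t 0.3 z -0.2 | 0.136 n 0.2 t -0.5 z -0.2 | 0.13 n -0.1 t -0.3 z -0.3 | 0.127 n 0.3 t 0.6 z -0.1 | 0.1255 n 0.3 t 0.8 z -0.5 | 0.1238 n -0.4 t 0.0 z 0.6 | 
0.0005 33.0667 [0.51671627 0.09955992 0.12394625]
```

It slid in freely. Now bottom it out, release and retreat.

```bash
python3 - <<'E'
from ins import *
base=np.array([*S,0])+n*.0005+t*.0006; b=fm()
for z in (.1232,.1226,.122,.1214):
    bot.line_to(base+[0,0,z],a,max_speed=.03); f=fm()-b; print(z,f[2].round(1))
    if f[2]>4: break
bot.open_jaws(); bot.sleep(.3); bot.line_to(base+[0,0,.26],a,max_speed=.15); 
bot.move_pose([.45,-.30,.33],a); bot.sleep(.3)
print(bot.get_obs()["time_s"])
f={}
for c in("top","scene"):
    im,d=eyes.read_camera(c); f[c]=(im,d)
P=cloud("scene",f["scene"][1]); q=P-np.array([*S,0]); m=(abs(q@n)<.02)&(abs(q@t)<.03)&(P[...,2]>.045)
print("top z",np.percentile(P[m][:,2],[90,99,100]))
for lo in (.05,.07,.09,.12,.14): k=m&(P[...,2]>lo)&(P[...,2]<lo+.02); print(lo,np.median((q@n)[k]).round(4),np.median((q@t)[k]).round(4))
u,v=proj("scene",[*S,.08]).astype(int); u2,v2=proj("top",[*S,.08]).astype(int)
cv2.imwrite("pics/end.png",np.hstack([cv2.resize(im[v-50:v+50,u-50:u+50,::-1],(400,400)),cv2.resize(f["top"][0][v2-50:v2+50,u2-50:u2+50,::-1],(400,400))]))
E
```

```text
0.1232 6.2
37.3417
top z [0.15964596 0.16374151 0.16568447]
0.05 0.001 -0.0008
0.07 0.0013 -0.008
0.09 0.0012 -0.0025
0.12 0.0038 -0.0025
0.14 0.0041 -0.0026
```

View pics/end.png

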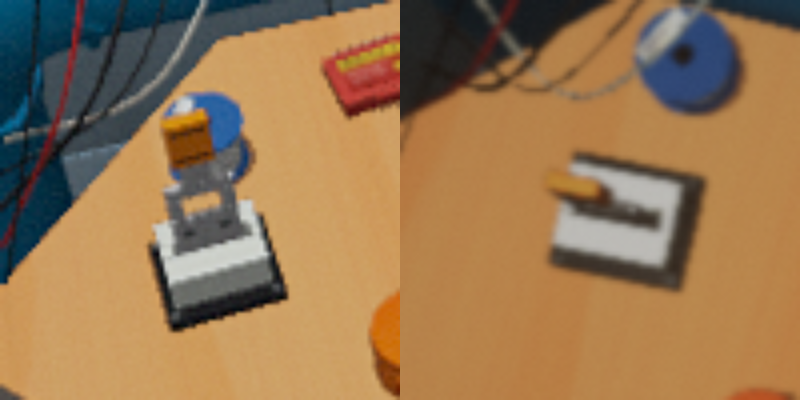

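The plate stands upright in the slot, with its grip at (188,138) in the left crop. Its top is at z of about 0.162, which means it is fully home.

```bash
python3 -c "
from cell import bot
print(bot.hand_in())"
```

```text
the job is handed in; nothing more can be done
None
```

I took the plate off the hook with no contact felt at the barb, stood it fully home in the slot, released it and handed the job in at about 37 s; the hand-in gave no verdict.

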